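# Unload the cartridge reader into the dry box and seal it

## Robot

A 6-joint arm with a two-finger parallel gripper is mounted at the origin on a cart in front of the work surface, level with it; the furniture and walls round the work are solid. World frame = base frame: x ahead of the robot, y to its left, z up, the work surface at z = 0. Lengths are in m, angles in degrees, forces in N, time in s.
With the tool pointing down it reaches from about 0.375 to 0.9 m from the base axis. Payload 3.1 kg.
Tool frame: the origin (TCP) lies at the very end of the fingers, on their centre line; the grasp point (between the pads) lies behind it (bot.grip_depth is the z of the grasp point in the tool frame, in m); z points along the fingers, y is the direction in which the jaws open and shut (so a half turn about z gives the same grasp; the last joint's range is limited). The gripper opens to 87 mm and grips with 3 to 60 N. Pads are 19 mm wide; open, the fingers measure 117 mm over their backs; the gripper's body (75 mm by 190 mm) begins 51 mm behind the grasp point.
Start: joints at [-82.248, 30.224, 82.088, -0, 67.689, -10.227], TCP at [0.193, -0.594, 0.223] pointing down, gripper open.
Joint ranges: [-176.69, 176.69], [-43.24, 126.21], [12.49, 139.97], [-82, 262], [0, 151.66], [-163.58, 163.58]. Speed limits (degrees/s): [159.86, 159.86, 180, 180, 180, 180].

## Interface

Orientations are given as a 3x3 rotation matrix whose columns are the frame's x, y, z axes.
In Python, from rig import bot, vision gives the robot as it stands. The module is installed in compiled form; this text tells all that it offers.
- The arm moves only by the shell command python3 -m jog 'ROWS'. ROWS is JSON, a list of rows, each a list of 3 entries, a list of its own where there are three numbers: the shift along the tool's x, y, z in mm, then the turn, a rotation vector about the tool's x, y, z in degrees, then the closure, from 0 (fully open) to 1 (shut). In form: [[[dx, dy, dz], [wx, wy, wz], fingers], ...]. A call has 1 to 12 rows; each row is the pose to reach, as a shift and turn from the pose commanded when the call began, along the tool's axes at that moment; what a row does not reach only later rows make up. A row lasts 1/12 s, in which the tool goes at most 41.7 mm and 7.16 degrees, less where a joint would pass 70% of its speed; a pose out of reach is approached as far as the arm can. A call with a gripper value outside its range is refused whole. The fingers move at their own pace and stop on an object; the grip force is fixed at half the most. Time passes only in rows, so rows that repeat a pose let the fingers close. It gives the time, the measured TCP pose, the force and the opening at its end, in the units of the state.
- bot.read_state(): the state, without advancing time (a new reading comes with each control period).
- vision.capture(name): name is "side" or "top" or "wrist"; returns the picture (420x560x3 uint8, red, green, blue); there is no depth.
- vision.camera_info(name): a dict with "intrinsics" (3x3 intrinsics, pixels), "dist" ([k1, k2, p1, p2, k3] as OpenCV has them; the pictures are not rectified), "camera_from_world" (4x4, takes a point from world to camera coordinates); the wrist camera has in their place "mount" (4x4, takes a point from camera to tool coordinates, whose origin is the TCP and whose axes are the flange's). Camera axes: x right, y up, looking along -z (the intrinsics and any distortion apply to the point x, -y, -z); pixel columns grow to the right and rows downward; lengths in m; the calibration is good to about 2 mm. A picture is of the moment at which its call begins: read the wrist's pose just before it. camera_info takes no time and is no camera call.
- bot.hand_in(): hands the job in, once; it reports no verdict.
The state is a dict: "time_s": time; "joint_positions": joint angles; "qvel": joint speeds; "tau": joint torques, N m; "position": TCP position; "tcp_rot": TCP orientation; "force": force on the tool from outside, world axes, zero at the start; "moment": the same for the moment, N m; "opening": opening from 0.0 (shut) to 1.0 (fully open).
Only numpy, scipy, OpenCV 4.12 (cv2) and the standard library are available. Lean on these libraries where they do the work, as an engineer would, in place of code of your own. Each camera call takes 0.05 s, during which the arm holds its last target. There are 200 camera calls.

## Task

The readings are finished: release each of the three sensor cartridges from the reader by pushing it down once more until its latch lets go and it pops up, draw it out, and pack them into the dry box together with the desiccant canisters and the round hygrometer. Then put the lid on and press it home at its corners, one after the other, until it lies flat on the rim all round. Leave the timer, the Petri dish and the tweezers where they are.

Things in the scene. Friction and masses are not known exactly. Their poses are not given: they have to be found in the camera images.
- reader: cartridge reader, light grey bench instrument 95 x 196 x 60 mm with a dark display on its front (-x) face, fixed. Origin: centre of its underside; level deck at z 60 mm. Three bays in a row along its y: bay 1 at y -58 mm, bay 2 at 0, bay 3 at +58 mm (x 0); a bay's opening is 21 x 38 mm. Nothing else stands higher than the deck
- cartridge1: sensor cartridge in bay 1, upright block 20 x 36 x 42 mm (x, y, z), white, teal on top, with a latch track in its +y side, 60 g. Origin: centre of its underside. Locked: its top is 8 mm above the reader's deck and it cannot be pulled out. Released: its top is 26 mm above the deck and it slides straight up and out (16 mm still in the bay)
- cartridge2: sensor cartridge in bay 2, upright block 20 x 36 x 42 mm (x, y, z), white, teal on top, with a latch track in its +y side, 60 g. Origin: centre of its underside. Locked: its top is 8 mm above the reader's deck and it cannot be pulled out. Released: its top is 26 mm above the deck and it slides straight up and out (16 mm still in the bay)
- cartridge3: sensor cartridge in bay 3, upright block 20 x 36 x 42 mm (x, y, z), white, teal on top, with a latch track in its +y side, 60 g. Origin: centre of its underside. Locked: its top is 8 mm above the reader's deck and it cannot be pulled out. Released: its top is 26 mm above the deck and it slides straight up and out (16 mm still in the bay)
- bay1 (a joint): sprung ejector platform under cartridge 1, grows downwards: 0 = locked. Pressing the cartridge at least 6 mm deeper (5 N to start, 8 N at the stop at +0.007 m, its top then 1 mm above the deck) and letting go trips the push-push latch: in 0.3 s it rises to -0.018 m = released. Pressed from there to the stop again, the cartridge locks again
- bay2 (a joint): sprung ejector platform under cartridge 2, grows downwards: 0 = locked. Pressing the cartridge at least 6 mm deeper (5 N to start, 8 N at the stop at +0.007 m, its top then 1 mm above the deck) and letting go trips the push-push latch: in 0.3 s it rises to -0.018 m = released. Pressed from there to the stop again, the cartridge locks again
- bay3 (a joint): sprung ejector platform under cartridge 3, grows downwards: 0 = locked. Pressing the cartridge at least 6 mm deeper (5 N to start, 8 N at the stop at +0.007 m, its top then 1 mm above the deck) and letting go trips the push-push latch: in 0.3 s it rises to -0.018 m = released. Pressed from there to the stop again, the cartridge locks again
- canister1: desiccant canister, white cylinder with a blue band and pierced top, diameter 34, height 30 mm, 30 g, standing on the bench. Origin: centre of its underside. None if absent
- canister2: another desiccant canister, same as canister1. None if absent
- canister3: another desiccant canister, same as canister1. None if absent
- hygrometer: round dial hygrometer, black with a white face, diameter 42, height 20 mm, 35 g, lying face up on the bench. Origin: centre of its underside
- dry_box: dry box, pale grey open box, fixed. Origin: centre of its underside. Inside 140 x 180 mm (x, y), floor at z 5 mm, walls 6 to 7 mm thick, rim at z 66 mm with a bevelled inner edge; a dark L-shaped gasket shoe at each corner of the rim stands up to z 74 mm
- shoe1 (a joint): gasket shoe on the box's rim at its corner x -, y + (box frame): 0 = stands 8 mm proud of the rim, 0.008 m = pressed flush. It takes about 8 to 12 N on the lid right above it, has no spring and stays where it was pressed
- shoe2 (a joint): gasket shoe on the box's rim at its corner x -, y - (box frame): 0 = stands 8 mm proud of the rim, 0.008 m = pressed flush. It takes about 8 to 12 N on the lid right above it, has no spring and stays where it was pressed
- shoe3 (a joint): gasket shoe on the box's rim at its corner x +, y + (box frame): 0 = stands 8 mm proud of the rim, 0.008 m = pressed flush. It takes about 8 to 12 N on the lid right above it, has no spring and stays where it was pressed
- shoe4 (a joint): gasket shoe on the box's rim at its corner x +, y - (box frame): 0 = stands 8 mm proud of the rim, 0.008 m = pressed flush. It takes about 8 to 12 N on the lid right above it, has no spring and stays where it was pressed
- lid: loose lid of the dry box, clear plate 154 x 194 mm (x, y), z 14 to 19 mm, on a 14 mm deep skirt 136 x 176 mm that enters the box with 2 mm to spare each side (also turned by 180 degrees), 220 g. Origin: centre of the skirt's lower edge. Blue grip bar along y, 14 wide, 72 long, z 33 to 47 mm. It first rests on the gasket shoes, origin 60 mm above the box's; pressed flat 52 mm
- lid_corner1 (a point): the middle of the blue press spot at the lid's corner x -64, y +84 mm (lid frame), on the top face. When the lid lies flat on the rim it is 71 mm above the dry box's origin; about 79 mm on standing gasket shoes. A pressed corner may rock up again until its neighbours are pressed too
- lid_corner2 (a point): the middle of the blue press spot at the lid's corner x -64, y -84 mm (lid frame), on the top face. When the lid lies flat on the rim it is 71 mm above the dry box's origin; about 79 mm on standing gasket shoes. A pressed corner may rock up again until its neighbours are pressed too
- lid_corner3 (a point): the middle of the blue press spot at the lid's corner x +64, y +84 mm (lid frame), on the top face. When the lid lies flat on the rim it is 71 mm above the dry box's origin; about 79 mm on standing gasket shoes. A pressed corner may rock up again until its neighbours are pressed too
- lid_corner4 (a point): the middle of the blue press spot at the lid's corner x +64, y -84 mm (lid frame), on the top face. When the lid lies flat on the rim it is 71 mm above the dry box's origin; about 79 mm on standing gasket shoes. A pressed corner may rock up again until its neighbours are pressed too
- kitchen_timer: bystander: small white digital timer, 66 x 62 x 19 mm, loose, origin at its underside
- dish: bystander: covered Petri dish, diameter 61, height 16 mm, loose, origin at its underside
- tweezers: bystander: steel forceps 16 x 129 x 8 mm lying flat, loose, origin at its underside
Things that resemble listed ones, but are neither listed nor needed, are in the scene too. Leave any orange or red look-alike of the hygrometer alone.

How it is judged:
By the outcome, as a careful person would: the job done as asked, in the order asked, and still so for the second after the job is handed in, with the robot touching nothing.
Of canister1, canister2, canister3 only 1 to 3 are there at a start; the rules pass over those that are not, and their reading is None.
At some moment in a run one of canister1, canister2, canister3, hygrometer may be knocked a few centimetres aside while the robot is not near it.
Once in a run the grip may slacken for a moment while it holds something.
It also fails if it takes over 210 s, if anything falls off the work surface, if the arm or the gripper's body presses on something with over 40 N, if the wrist force passes 120 N, or if a joint passes its speed limit or range.

## Working session

There is one attempt and no reset: what is moved stays moved. The work goes in short steps, Python scripts to look and compute and a shell command to move; the robot and the scene stay as the last step left them, time stands still between calls to the robot, and variables do not carry over. Pictures are saved under pics/ and viewed, about 12 in all and at most 16, crops included, and the job is handed in when it is done.

```bash
mkdir -p pics; python3 - <<'E'
from rig import bot, vision
import cv2
for n in ["top","side"]:
    cv2.imwrite(f"pics/{n}0.png",vision.capture(n)[:,:,::-1])
    i=vision.camera_info(n);print(n,i)
print(vision.camera_info("wrist"),bot.grip_depth)
s=bot.read_state();print(s)
E
```

```text
top {'intrinsics': array([[515.51941229,   0.        , 274.139246  ],
       [  0.        , 515.51941229, 218.61633359],
       [  0.        ,   0.        ,   1.        ]]), 'dist': array([-0.06849551,  0.        ,  0.        ,  0.        ,  0.        ]), 'camera_from_world': array([[ 0.00309426, -0.99998208, -0.00512411,  0.00995415],
       [ 0.98717902,  0.00223682,  0.15960134, -0.51085341],
       [-0.15958702, -0.00555226,  0.98716825, -1.64370618],
       [ 0.        ,  0.        ,  0.        ,  1.        ]])}
side {'intrinsics': array([[382.09678952,   0.        , 278.72408049],
       [  0.        , 382.09678952, 208.95667673],
       [  0.        ,   0.        ,   1.        ]]), 'dist': array([-0.07134615,  0.        ,  0.        ,  0.        ,  0.        ]), 'camera_from_world': array([[-0.96375902, -0.26675325,  0.00335593,  0.5090266 ],
       [ 0.14345434, -0.50760141,  0.84956557, -0.12906533],
       [-0.2249209 ,  0.81925791,  0.52747234, -1.09323736],
       [ 0.        ,  0.        ,  0.        ,  1.        ]])}
{'intrinsics': array([[296.12973951,   0.        , 27
[... 636 characters left out ...]
.21485207e+01, -2.05077666e-03,
        6.76888326e+01, -1.02277462e+01]), 'qvel': array([-0.08585849, -0.13908483, -0.17203331, -0.01028039, -0.07463261,
       -0.01573397]), 'tau': array([-4.04328739e-04, -4.40986097e+01, -1.77150589e+01,  6.33687736e-02,
        5.33748034e-02, -5.05046876e-05]), 'position': array([ 0.19284294, -0.59381855,  0.22166471]), 'tcp_rot': array([[ 9.51164964e-01,  3.08682884e-01, -2.95773984e-04],
       [ 3.08682866e-01, -9.51163063e-01,  1.92740795e-03],
       [ 3.13628555e-04, -1.92458327e-03, -9.99998099e-01]]), 'force': array([-0.8520388 , -0.16607066, -0.27446737]), 'moment': array([ 0.00444327,  0.00065527, -0.03206113]), 'opening': 0.9983836839862097}
```

View pics/top0.png

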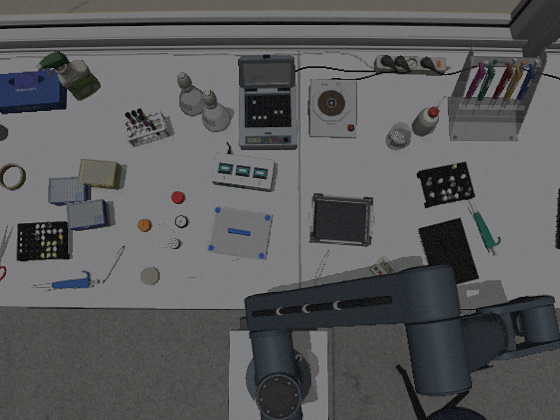

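View pics/side0.png

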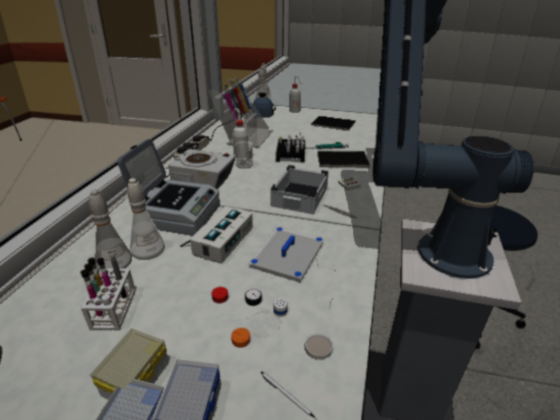

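```bash
cat > h.py <<'E'
from rig import bot, vision
import numpy as np, cv2
F=np.diag([1.,-1,-1])
def cam(n,state=None):
    i=vision.camera_info(n)
    if n=="wrist":
        s=state or bot.read_state(); T=np.eye(4);T[:3,:3]=s["tcp_rot"];T[:3,3]=s["position"]
        C=np.linalg.inv(T@np.array(i["mount"]))
    else: C=np.array(i["camera_from_world"])
    return np.array(i["intrinsics"]),np.array(i["dist"]),C
def proj(c,P):
    K,d,C=c;P=np.atleast_2d(P).astype(float);q=(C[:3,:3]@P.T).T+C[:3,3]
    return cv2.projectPoints(q@F,np.zeros(3),np.zeros(3),K,d)[0][:,0]
def unproj(c,uv,z):
    K,d,C=c;uv=np.atleast_2d(uv).astype(float)
    n=cv2.undistortPoints(uv[:,None],K,d)[:,0]
    r=np.c_[n,np.ones(len(n))]@F@C[:3,:3]; o=-C[:3,:3].T@C[:3,3]
    z=np.broadcast_to(z,len(uv)); return o+r*((z-o[2])/r[:,2])[:,None]
def snap(n,f,box=None,k=1):
    s=bot.read_state(); im=vision.capture(n)[:,:,::-1].copy(); cv2.imwrite(f"pics/{f}_raw.png",im)
    v=im if box is None else im[box[1]:box[3],box[0]:box[2]]
    cv2.imwrite(f"pics/{f}.png",cv2.resize(v,None,fx=k,fy=k,interpolation=cv2.INTER_CUBIC)); return im,cam(n,s)
def delta(target,Rz=None):
    """tool-axis shift in mm from measured pose to target; turn about tool z (deg) so jaws(y axis) lie at yaw Rz deg"""
    s=bot.read_state();R=s["tcp_rot"];d=R.T@(np.array(target)-s["position"])*1000
    w=None
    if Rz is not None:
        cur=np.degrees(np.arctan2(R[1,1],R[0,1])); w=-((Rz-cur+90)%180-90)
    return d.round(1),w
E
python3 - <<'E'
from h import *
c=cam("top")
P=dict(reader=(245,171,.06),hyg=(181,221,.02),can=(174,243,.03),lid=(240,232,.019),box=(341,220,.066),dish=(150,276,.016),timer=(380,267,.019),tw=(322,263,0))
for k,(u,v,z) in P.items(): print(k,unproj(c,(u,v),z).round(3))
im=cv2.imread("pics/top0.png")[140:310,95:415];cv2.imwrite("pics/c1.png",cv2.resize(im,None,fx=2.5,fy=2.5,interpolation=cv2.INTER_CUBIC))
E
```

```text
reader [[0.666 0.107 0.06 ]]
hyg [[0.506 0.32  0.02 ]]
can [[0.431 0.339 0.03 ]]
lid [[0.469 0.124 0.019]]
box [[ 0.503 -0.204  0.066]]
dish [[0.323 0.418 0.016]]
timer [[ 0.355 -0.335  0.019]]
tw [[ 0.369 -0.147  0.   ]]
```

View pics/c1.png

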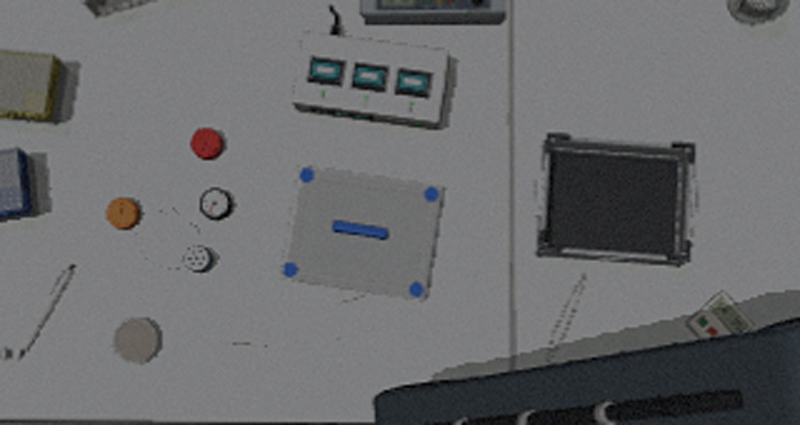

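```bash
python3 - <<'E'
from h import *
c=cam("top")
f=lambda u,v,z:unproj(c,(u/2.5+95-.3,v/2.5+140-.3),z)[0].round(4)
b=[f(u,v,.068) for u,v in[(414,82),(370,77),(326,71)]];print("carts 1..3",b,np.degrees(np.arctan2(*(b[2]-b[0])[[1,0]]))-90)
l=[f(u,v,.019) for u,v in[(306,175),(290,270),(431,194),(416,289)]];print("lid",l,np.mean(l,0))
d=l[0]+l[1]-l[2]-l[3];print("lid yaw",np.degrees(np.arctan2(d[1],d[0]))-90)
x=[f(u,v,.074) for u,v in[(550,136),(694,147),(541,255),(687,264)]];print("box",x,np.mean(x,0));d=x[0]+x[2]-x[1]-x[3];print(np.degrees(np.arctan2(d[1],d[0]))-90)
print(f(215,204,.02),f(199,258,.03))
print(delta([0.5,-0.2,0.25],None),delta([0.6,0.09,.25],0))
E
```

```text
carts 1..3 [array([0.6589, 0.0568, 0.068 ]), array([0.6655, 0.1144, 0.068 ]), array([0.6736, 0.1722, 0.068 ])] -7.259412855721578
lid [array([0.544 , 0.2012, 0.019 ]), array([0.4171, 0.2197, 0.019 ]), array([0.5188, 0.0348, 0.019 ]), array([0.3926, 0.0538, 0.019 ])] [0.468125 0.127375 0.019   ]
lid yaw -8.50631302639529
box [array([ 0.586 , -0.1196,  0.074 ]), array([ 0.572 , -0.3056,  0.074 ]), array([ 0.4314, -0.1067,  0.074 ]), array([ 0.4202, -0.2925,  0.074 ])] [ 0.5024 -0.2061  0.074 ]
-3.877484510480187
[0.5045 0.3214 0.02  ] [0.4313 0.3383 0.03  ]
(array([ 413.7, -279.8,  -27.7]), None) (array([ 598.4, -524.8,  -27.1]), np.float64(-72.02009267545554))
```

```bash
python3 -m jog '[[[320,-280,-27],[0,0,-32],0.0],[[320,-280,-27],[0,0,-32],0.5],[[320,-280,-27],[0,0,-32],1],[[320,-280,-27],[0,0,-32],1],[[320,-280,-27],[0,0,-32],1],[[320,-280,-27],[0,0,-32],1],[[320,-280,-27],[0,0,-32],1],[[320,-280,-27],[0,0,-32],1],[[320,-280,-27],[0,0,-32],1],[[320,-280,-27],[0,0,-32],1],[[320,-280,-27],[0,0,-32],1]]'
python3 -c "
from h import *
print(delta([.63,.1,.2],-7.3))"
```

```text
time_s: 1.02
position: [0.4122, -0.2239, 0.2496]
tcp_rot: [[0.639, 0.769, 0.0], [0.769, -0.639, 0.003], [0.003, -0.002, -1.0]]
force: [-0.8, -0.2, 0.0]
opening: 0.325
(array([388.2, -39.6,  50.7]), np.float64(-32.44825983656966))
```

```bash
python3 -m jog '[[[388,-40,50],[0,0,-32.5],1],[[388,-40,50],[0,0,-32.5],1],[[388,-40,50],[0,0,-32.5],1],[[388,-40,50],[0,0,-32.5],1],[[388,-40,50],[0,0,-32.5],1],[[388,-40,50],[0,0,-32.5],1],[[388,-40,50],[0,0,-32.5],1],[[388,-40,50],[0,0,-32.5],1],[[388,-40,50],[0,0,-32.5],1],[[388,-40,50],[0,0,-32.5],1],[[388,-40,50],[0,0,-32.5],1],[[388,-40,50],[0,0,-32.5],1]]'
python3 -c "
from h import *
im,c=snap('wrist','w1')
t,ct=snap('top','t1',(95,140,455,320),2.2)
print(proj(c,[[.6589,.0568,.068],[.6655,.1144,.068],[.6736,.1722,.068]]))
"
```

```text
time_s: 2.02
position: [0.6294, 0.0939, 0.1985]
tcp_rot: [[0.129, 0.992, -0.002], [0.992, -0.129, -0.001], [-0.001, -0.002, -1.0]]
force: [-1.3, -0.5, 0.1]
opening: 0.006
[[307.89991806 231.9322661 ]
 [308.76439644 177.22856914]
 [311.16240338 116.12340736]]
```

View pics/w1.png

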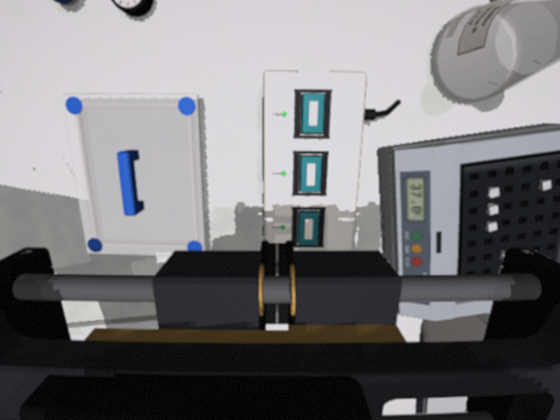

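View pics/t1.png

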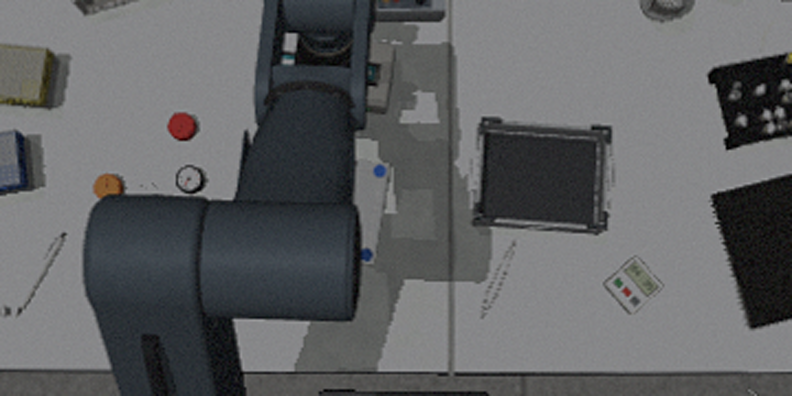

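```bash
python3 -c "
from h import *
for p in [[.6585,.058],[.666,.1155],[.6735,.173]]: print(delta(p+[.06],-7.3))"
```

```text
(array([-30.1,  34.1, 139.1]), np.float64(-0.25965320256138114))
(array([ 27.9,  34. , 139.1]), np.float64(-0.25965320256138114))
(array([ 85.9,  33.9, 139. ]), np.float64(-0.25965320256138114))
```

```bash
python3 -m jog '[[[-30,34,80],[0,0,0],1],[[-30,34,80],[0,0,0],1],[[-30,34,110],[0,0,0],1],[[-30,34,126],[0,0,0],1],[[-30,34,134],[0,0,0],1],[[-30,34,139],[0,0,0],1],[[-30,34,139.5],[0,0,0],1],[[-30,34,139.5],[0,0,0],1]]'
python3 -m jog '[[[0,0,-8],[0,0,0],1],[[0,0,-40],[0,0,0],1],[[0,0,-60],[0,0,0],1],[[0,0,-60],[0,0,0],1],[[0,0,-60],[0,0,0],1]]'
python3 -c "
from h import *
snap('wrist','w2')
for p in [[.6585,.058],[.666,.1155],[.6735,.173]]: print(delta(p+[.06],-7.3))"
```

```text
time_s: 2.78
position: [0.6589, 0.0563, 0.0627]
tcp_rot: [[0.132, 0.991, -0.0], [0.991, -0.132, -0.002], [-0.003, 0.0, -1.0]]
force: [-2.8, -2.6, 5.7]
opening: 0.005
time_s: 3.2
position: [0.6608, 0.0587, 0.1229]
tcp_rot: [[0.132, 0.991, 0.005], [0.991, -0.132, -0.0], [0.001, 0.005, -1.0]]
force: [-0.4, 0.4, -0.4]
opening: 0.009
(array([-1.1, -1. , 61.2]), np.float64(-0.26458023395439056))
(array([56.9, -1.2, 61.2]), np.float64(-0.26458023395439056))
(array([114.9,  -1.3,  61.2]), np.float64(-0.26458023395439056))
```

View pics/w2.png

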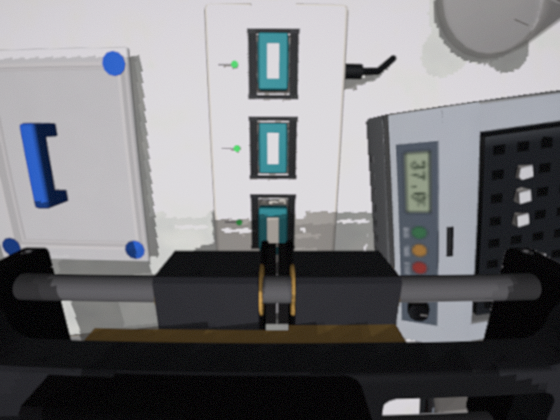

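```bash
python3 -m jog '[[[-1,-1,30],[0,0,0],1],[[-1,-1,48],[0,0,0],1],[[-1,-1,48],[0,0,0],1],[[-1,-1,48],[0,0,0],1]]'
```

```text
time_s: 3.58
position: [0.6582, 0.0582, 0.0711]
tcp_rot: [[0.131, 0.991, -0.001], [0.991, -0.131, 0.0], [-0.0, -0.001, -1.0]]
force: [1.0, -0.5, 3.2]
opening: 0.009
```

```bash
python3 -m jog '[[[0,0,0],[0,0,0],1],[[0,0,0],[0,0,0],1],[[0,0,0],[0,0,0],1]]';python3 -m jog '[[[0,0,-10],[0,0,0],1],[[0,0,-10],[0,0,0],1],[[0,0,-10],[0,0,0],1],[[0,0,-10],[0,0,0],1]]'; python3 -m jog '[[[0,0,-40],[0,0,0],1],[[0,0,-40],[0,0,0],1],[[0,0,-40],[0,0,0],1],[[0,0,-40],[0,0,0],1],[[0,0,-40],[0,0,0],1]]'
```

```text
time_s: 3.83
position: [0.6586, 0.0582, 0.0728]
tcp_rot: [[0.131, 0.991, 0.001], [0.991, -0.131, -0.0], [-0.0, 0.001, -1.0]]
force: [0.6, -1.5, 2.9]
opening: 0.007
time_s: 4.17
position: [0.6581, 0.0588, 0.0825]
tcp_rot: [[0.131, 0.991, -0.0], [0.991, -0.131, 0.0], [0.0, -0.0, -1.0]]
force: [-0.4, 0.6, 2.6]
opening: 0.008
time_s: 4.58
position: [0.6573, 0.0586, 0.121]
tcp_rot: [[0.131, 0.991, -0.003], [0.991, -0.131, 0.0], [-0.0, -0.003, -1.0]]
force: [0.1, -0.4, -1.2]
opening: 0.006
```

```bash
python3 -m jog '[[[58,0,20],[0,0,0],1],[[58,0,40],[0,0,0],1],[[58,0,50],[0,0,0],1],[[58,0,58],[0,0,0],1],[[58,0,62],[0,0,0],1],[[58,0,63.5],[0,0,0],1],[[58,0,63.5],[0,0,0],1],[[58,0,63.5],[0,0,0],1]]';  python3 -m jog '[[[0,0,-8],[0,0,0],1],[[0,0,-40],[0,0,0],1],[[58,0,-40],[0,0,0],1],[[58,0,-40],[0,0,0],1],[[58,0,-15],[0,0,0],1],[[58,0,-6],[0,0,0],1],[[58,0,-1],[0,0,0],1],[[58,0,0],[0,0,0],1],[[58,0,0],[0,0,0],1],[[58,0,0],[0,0,0],1]]'; python3 -m jog '[[[0,0,-8],[0,0,0],1],[[0,0,-40],[0,0,0],1],[[-80,-70,-80],[0,0,0],1],[[-160,-80,-100],[0,0,0],0.5],[[-160,-80,-120],[0,0,0],0.5],[[-160,-80,-120],[0,0,0],0.5],[[-160,-80,-120],[0,0,0],0.5],[[-160,-80,-120],[0,0,0],0.5]]'
python3 -c "
from h import *
snap('wrist','w3')
for p in [[.6585,.058],[.666,.1155],[.6735,.173]]: print(delta(p+[.06],-7.3))"
```

```text
time_s: 5.25
position: [0.6643, 0.1182, 0.0616]
tcp_rot: [[0.132, 0.991, -0.003], [0.991, -0.132, 0.005], [0.004, -0.004, -1.0]]
force: [-7.5, 7.6, 18.4]
opening: 0.003
time_s: 6.08
position: [0.6753, 0.1738, 0.0615]
tcp_rot: [[0.132, 0.991, 0.004], [0.991, -0.132, 0.002], [0.003, 0.004, -1.0]]
force: [-0.8, 3.9, 15.0]
opening: 0.003
time_s: 6.75
position: [0.5709, 0.0203, 0.1801]
tcp_rot: [[0.135, 0.991, -0.002], [0.991, -0.135, -0.002], [-0.003, -0.001, -1.0]]
force: [0.2, 0.8, -0.3]
opening: 0.296
(array([ 47.1,  81. , 119. ]), np.float64(-0.4779493363867289))
(array([105.1,  80.6, 119. ]), np.float64(-0.4779493363867289))
(array([163.1,  80.3, 118.9]), np.float64(-0.4779493363867289))
```

View pics/w3.png

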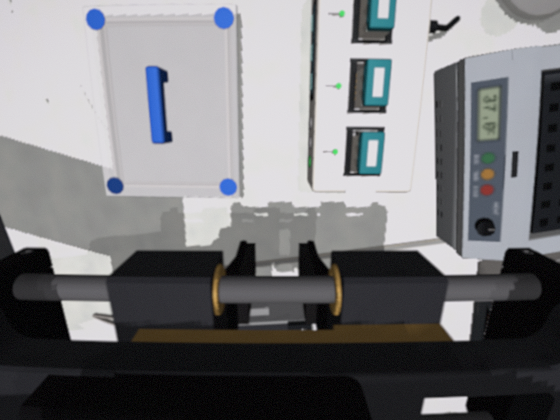

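```bash
python3 -c "
from h import *
c=cam('wrist')
for z in (.068,.086): print(z,proj(c,[[.6585,.058,z],[.666,.1155,z],[.6735,.173,z]]).round(0).tolist())
print(unproj(c,[(373,153),(377,83),(381,10)],.086))
for p in [[.6585,.058],[.666,.1155],[.6735,.173]]: print(delta(p+[.064],-7.3))"
```

```text
0.068 [[363.0, 157.0], [368.0, 90.0], [373.0, 16.0]]
0.086 [[369.0, 159.0], [375.0, 88.0], [380.0, 8.0]]
[[0.6619121  0.06310995 0.086     ]
 [0.66815708 0.11875165 0.086     ]
 [0.67439459 0.17141487 0.086     ]]
(array([ 47.1,  81. , 115. ]), np.float64(-0.4779493363867289))
(array([105.1,  80.6, 115. ]), np.float64(-0.4779493363867289))
(array([163.1,  80.3, 114.9]), np.float64(-0.4779493363867289))
```

```bash
python3 -m jog '[[[48,82,50],[0,0,0],0.4],[[48,82,50],[0,0,0],0.4],[[48,82,60],[0,0,0],0.4],[[48,82,60],[0,0,0],0.4],[[48,82,90],[0,0,0],0.4],[[48,82,117],[0,0,0],0.4],[[48,82,117],[0,0,0],0.4],[[48,82,117],[0,0,0],1],[[48,82,117],[0,0,0],1],[[48,82,117],[0,0,0],1],[[48,82,117],[0,0,0],1],[[48,82,117],[0,0,0],1]]'; python3 -m jog '[[[0,0,0],[0,0,0],1],[[0,0,-20],[0,0,0],1],[[0,0,-60],[0,0,0],1],[[0,0,-100],[0,0,0],1],[[0,0,-100],[0,0,0],1],[[0,0,-100],[0,0,0],1]]'
python3 -c "
from h import *
B=np.array([.5024,-.2061]);a=np.radians(-3.9);R=np.array([[np.cos(a),-np.sin(a)],[np.sin(a),np.cos(a)]])
for p in [[35,-60],[35,0],[35,60],[-35,-50],[-35,50]]: print(p,B+R@np.array(p)/1000,delta(list(B+R@np.array(p)/1000)+[.16],-3.9))"
```

```text
time_s: 7.8
position: [0.6603, 0.0623, 0.0611]
tcp_rot: [[0.131, 0.991, -0.001], [0.991, -0.131, 0.0], [-0.0, -0.001, -1.0]]
force: [0.4, -0.0, -0.8]
opening: 0.311
time_s: 8.3
position: [0.663, 0.062, 0.1649]
tcp_rot: [[0.131, 0.991, 0.007], [0.991, -0.131, -0.001], [0.0, 0.007, -1.0]]
force: [0.4, -0.5, -1.3]
opening: 0.227
[35, -60] [ 0.53323803 -0.26834159] (array([-344.5,  -85.5,    4.2]), np.float64(-3.615663721883621))
[35, 0] [ 0.53731895 -0.20848054] (array([-284.6,  -89.3,    4.2]), np.float64(-3.615663721883621))
[35, 60] [ 0.54139987 -0.14861948] (array([-224.8,  -93. ,    4.2]), np.float64(-3.615663721883621))
[-35, -50] [ 0.46408029 -0.25360368] (array([-338.9, -156. ,    3.7]), np.float64(-3.615663721883621))
[-35, 50] [ 0.47088181 -0.15383525] (array([-239.1, -162.3,    3.7]), np.float64(-3.615663721883621))
```

```bash
python3 -m jog '[[[-344,-86,0],[0,0,-3.6],1],[[-344,-86,0],[0,0,-3.6],1],[[-344,-86,0],[0,0,-3.6],1],[[-344,-86,0],[0,0,-3.6],1],[[-344,-86,0],[0,0,-3.6],1],[[-344,-86,0],[0,0,-3.6],1],[[-344,-86,0],[0,0,-3.6],1],[[-344,-86,0],[0,0,-3.6],1],[[-344,-86,0],[0,0,-3.6],1],[[-344,-86,0],[0,0,-3.6],1]]'
python3 -c "
from h import *
im,c=snap('wrist','w4')
B=np.array([.5024,-.2061]);a=np.radians(-3.9);R=np.array([[np.cos(a),-np.sin(a)],[np.sin(a),np.cos(a)]])
for p in [[70,90],[-70,90]]: print(p,proj(c,list(B+R@np.array(p)/1000)+[.066]))
print(delta([.5333,-.2683,.0245],-3.9))"
```

```text
time_s: 9.13
position: [0.528, -0.272, 0.1598]
tcp_rot: [[0.074, 0.997, -0.003], [0.997, -0.074, -0.0], [-0.0, -0.003, -1.0]]
force: [-0.3, 0.2, -0.5]
opening: 0.224
[70, 90] [[325.94142006  19.69680802]]
[-70, 90] [[145.69602114  22.60765551]]
(array([  1.1,   4.9, 135.3]), np.float64(-0.2912278646472828))
```

View pics/w4.png

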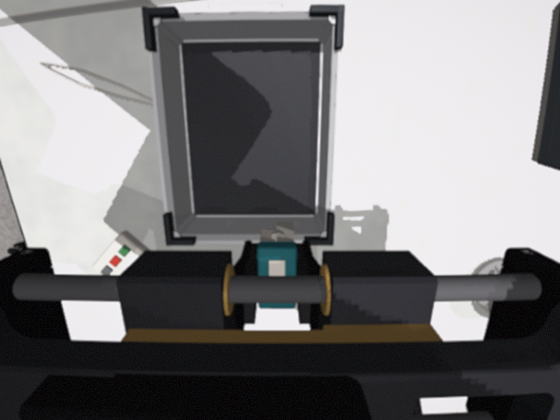

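```bash
python3 -c "
from h import *
c=cam('wrist')
x=unproj(c,[(144,9),(343,7),(165,244),(333,241)],.074);print(x)
print(x.mean(0),np.linalg.norm(x[0]-x[1]),np.linalg.norm(x[0]-x[2]))
d=x[0]-x[2]+x[1]-x[3];print(np.degrees(np.arctan2(d[1],d[0]))-90);d=x[1]-x[0]+x[3]-x[2];print(np.degrees(np.arctan2(d[1],d[0])))
"
```

```text
[[ 0.44236599 -0.10193195  0.074     ]
 [ 0.59061753 -0.11258645  0.074     ]
 [ 0.42668411 -0.29013969  0.074     ]
 [ 0.57856435 -0.29789689  0.074     ]]
[ 0.509558   -0.20063874  0.074     ] 0.14863390657567546 0.18885993517772523
-4.246622473438592
-3.5104335250704666
```

```bash
python3 -m jog '[[[6,4,35],[0,0,0],1],[[6,4,75],[0,0,0],1],[[6,4,110],[0,0,0],1],[[6,4,125],[0,0,0],1],[[6,4,134],[0,0,0],1],[[6,4,136],[0,0,0],1],[[6,4,136],[0,0,0],1]]'; python3 -m jog '[[[0,0,0],[0,0,0],0.7],[[0,0,0],[0,0,0],0.65],[[0,0,0],[0,0,0],0.65],[[0,0,0],[0,0,0],0.65],[[0,0,-30],[0,0,0],0.65],[[0,0,-70],[0,0,0],0.6],[[0,0,-120],[0,0,0],0.4],[[60,20,-140],[0,0,0],0.4],[[60,20,-140],[0,0,0],0.4]]'
python3 -c "
from h import *
for p in [[.661,.059],[.667,.117],[.674,.173]]: print(delta(p+[.061],-7.3))"
```

```text
time_s: 9.77
position: [0.5352, -0.2608, 0.025]
tcp_rot: [[0.067, 0.998, -0.001], [0.998, -0.067, 0.001], [0.001, -0.001, -1.0]]
force: [0.4, 0.0, -0.5]
opening: 0.228
time_s: 10.52
position: [0.5612, -0.2041, 0.1701]
tcp_rot: [[0.071, 0.997, 0.007], [0.997, -0.071, -0.003], [-0.003, 0.007, -1.0]]
force: [1.1, 1.2, -0.0]
opening: 0.54
(array([269.8,  80. , 109. ]), np.float64(3.2095273768850916))
(array([328.1,  81.8, 108.9]), np.float64(3.2095273768850916))
(array([384.4,  84.8, 108.7]), np.float64(3.2095273768850916))
```

```bash
python3 -m jog '[[[328,82,40],[0,0,3.3],0.4],[[328,82,40],[0,0,3.3],0.4],[[328,82,40],[0,0,3.3],0.4],[[328,82,40],[0,0,3.3],0.4],[[328,82,40],[0,0,3.3],0.4],[[328,82,40],[0,0,3.3],0.4],[[328,82,40],[0,0,3.3],0.4],[[328,82,40],[0,0,3.3],0.4],[[328,82,40],[0,0,3.3],0.4],[[328,82,40],[0,0,3.3],0.4]]'
python3 -c "
from h import *
for p in [[.661,.059],[.667,.117],[.674,.173]]: print(delta(p+[.061],-7.3))"
```

```text
time_s: 11.35
position: [0.6635, 0.1215, 0.1255]
tcp_rot: [[0.121, 0.993, 0.001], [0.993, -0.121, 0.0], [0.0, 0.001, -1.0]]
force: [-0.2, 0.1, 0.9]
opening: 0.602
(array([-62.4,   5. ,  64.5]), np.float64(0.349322126039894))
(array([-4.1,  4. , 64.5]), np.float64(0.349322126039894))
(array([52.4,  4.2, 64.5]), np.float64(0.349322126039894))
```

```bash
python3 -m jog '[[[-3,3,30],[0,0,0.4],0.4],[[-3,3,60],[0,0,0.4],0.4],[[-3,3,65],[0,0,0.4],0.4],[[-3,3,65],[0,0,0.4],1],[[-3,3,65],[0,0,0.4],1],[[-3,3,65],[0,0,0.4],1],[[-3,3,65],[0,0,0.4],1],[[-3,3,65],[0,0,0.4],1],[[-3,3,65],[0,0,0.4],1],[[-3,3,65],[0,0,0.4],1]]';python3 -m jog '[[[0,0,-20],[0,0,0],1],[[0,0,-60],[0,0,0],1],[[0,0,-100],[0,0,0],1],[[0,0,-100],[0,0,0],1],[[0,0,-100],[0,0,0],1]]'
python3 -c "
from h import *
print(delta([.5365,-.205,.16],-3.9))"
```

```text
time_s: 12.18
position: [0.6659, 0.1146, 0.0607]
tcp_rot: [[0.133, 0.991, 0.0], [0.991, -0.133, -0.0], [-0.0, 0.0, -1.0]]
force: [-1.1, -0.6, 1.2]
opening: 0.223
time_s: 12.6
position: [0.668, 0.1151, 0.164]
tcp_rot: [[0.132, 0.991, 0.007], [0.991, -0.132, 0.0], [0.001, 0.007, -1.0]]
force: [-0.7, 0.3, -0.7]
opening: 0.231
(array([-334.7,  -88.1,    3. ]), np.float64(-3.7032946252284518))
```

```bash
python3 -m jog '[[[-335,-88,0],[0,0,-3.7],1],[[-335,-88,0],[0,0,-3.7],1],[[-335,-88,0],[0,0,-3.7],1],[[-335,-88,0],[0,0,-3.7],1],[[-335,-88,0],[0,0,-3.7],1],[[-335,-88,0],[0,0,-3.7],1],[[-335,-88,0],[0,0,-3.7],1],[[-335,-88,0],[0,0,-3.7],1],[[-335,-88,0],[0,0,-3.7],1],[[-335,-88,0],[0,0,-3.7],1]]'
python3 -c "
from h import *
print(delta([.536,-.205,.022],-3.9))"
```

```text
time_s: 13.43
position: [0.5321, -0.2084, 0.159]
tcp_rot: [[0.074, 0.997, -0.003], [0.997, -0.074, 0.001], [0.001, -0.003, -1.0]]
force: [0.1, -0.7, -1.6]
opening: 0.225
(array([  3.6,   4. , 137. ]), np.float64(-0.3168820988068859))
```

```bash
python3 -m jog '[[[4,4,35],[0,0,0],1],[[4,4,75],[0,0,0],1],[[4,4,110],[0,0,0],1],[[4,4,125],[0,0,0],1],[[4,4,134],[0,0,0],1],[[4,4,137],[0,0,0],1],[[4,4,137],[0,0,0],1]]'; python3 -m jog '[[[0,0,0],[0,0,0],0.7],[[0,0,0],[0,0,0],0.65],[[0,0,0],[0,0,0],0.65],[[0,0,0],[0,0,0],0.65],[[0,0,-30],[0,0,0],0.65],[[0,0,-70],[0,0,0],0.6],[[0,0,-110],[0,0,0],0.4],[[80,40,-120],[0,0,0],0.4],[[80,40,-120],[0,0,0],0.4]]'
python3 -c "
from h import *
for p in [[.661,.059],[.667,.117],[.674,.173]]: print(delta(p+[.061],-7.3))"
```

```text
time_s: 14.02
position: [0.538, -0.2, 0.0229]
tcp_rot: [[0.067, 0.998, -0.002], [0.998, -0.067, 0.002], [0.002, -0.002, -1.0]]
force: [-0.5, 0.3, -0.9]
opening: 0.227
time_s: 14.77
position: [0.5826, -0.1327, 0.1467]
tcp_rot: [[0.074, 0.997, 0.007], [0.997, -0.074, -0.003], [-0.003, 0.007, -1.0]]
force: [0.8, 0.5, -0.6]
opening: 0.536
(array([197.2,  63.4,  85.6]), np.float64(3.062291786084643))
(array([255.5,  65.1,  85.5]), np.float64(3.062291786084643))
(array([311.8,  67.9,  85.4]), np.float64(3.062291786084643))
```

```bash
python3 -m jog '[[[312,67,20],[0,0,3.3],0.4],[[312,67,20],[0,0,3.3],0.4],[[312,67,20],[0,0,3.3],0.4],[[312,67,20],[0,0,3.3],0.4],[[312,67,20],[0,0,3.3],0.4],[[312,67,20],[0,0,3.3],0.4],[[312,67,20],[0,0,3.3],0.4],[[312,67,20],[0,0,3.3],0.4],[[312,67,20],[0,0,3.3],0.4],[[312,67,20],[0,0,3.3],0.4]]'
python3 -c "
from h import *
for p in [[.661,.059],[.667,.117],[.674,.173]]: print(delta(p+[.061],-7.3))"
```

```text
time_s: 15.6
position: [0.6685, 0.1781, 0.1228]
tcp_rot: [[0.122, 0.992, 0.0], [0.992, -0.122, -0.0], [-0.0, 0.0, -1.0]]
force: [0.1, 0.4, 0.4]
opening: 0.6
(array([-119.1,    7.1,   61.8]), np.float64(0.27404990282344954))
(array([-60.8,   5.9,  61.8]), np.float64(0.27404990282344954))
(array([-4.4,  6. , 61.8]), np.float64(0.27404990282344954))
```

```bash
python3 -m jog '[[[-3,5,30],[0,0,0.4],0.4],[[-3,5,58],[0,0,0.4],0.4],[[-3,5,63],[0,0,0.4],0.4],[[-3,5,63],[0,0,0.4],1],[[-3,5,63],[0,0,0.4],1],[[-3,5,63],[0,0,0.4],1],[[-3,5,63],[0,0,0.4],1],[[-3,5,63],[0,0,0.4],1],[[-3,5,63],[0,0,0.4],1],[[-3,5,63],[0,0,0.4],1]]';python3 -m jog '[[[0,0,-20],[0,0,0],1],[[0,0,-60],[0,0,0],1],[[0,0,-100],[0,0,0],1],[[0,0,-100],[0,0,0],1],[[0,0,-100],[0,0,0],1]]'
python3 -c "
from h import *
print(delta([.540,-.145,.16],-3.9))"
```

```text
time_s: 16.43
position: [0.6735, 0.1724, 0.0605]
tcp_rot: [[0.133, 0.991, 0.001], [0.991, -0.133, -0.0], [-0.0, 0.001, -1.0]]
force: [-0.2, -1.2, 5.8]
opening: 0.227
time_s: 16.85
position: [0.6752, 0.1731, 0.1627]
tcp_rot: [[0.132, 0.991, 0.006], [0.991, -0.132, 0.001], [0.001, 0.006, -1.0]]
force: [-0.9, -0.4, -1.1]
opening: 0.228
(array([-333.2,  -91.9,    1.6]), np.float64(-3.7065193604020124))
```

```bash
python3 -m jog '[[[-333,-90,0],[0,0,-3.7],1],[[-333,-90,0],[0,0,-3.7],1],[[-333,-90,0],[0,0,-3.7],1],[[-333,-90,0],[0,0,-3.7],1],[[-333,-90,0],[0,0,-3.7],1],[[-333,-90,0],[0,0,-3.7],1],[[-333,-90,0],[0,0,-3.7],1],[[-333,-90,0],[0,0,-3.7],1],[[-333,-90,0],[0,0,-3.7],1],[[-333,-90,0],[0,0,-3.7],1]]'
python3 -c "
from h import *
snap('wrist','w5')
print(delta([.540,-.145,.022],-3.9))"
```

```text
time_s: 17.68
position: [0.5376, -0.148, 0.1579]
tcp_rot: [[0.073, 0.997, -0.004], [0.997, -0.073, 0.001], [0.001, -0.004, -1.0]]
force: [-0.3, 0.6, -0.6]
opening: 0.223
(array([  1. ,   2. , 136.1]), np.float64(-0.22850939525810077))
```

View pics/w5.png

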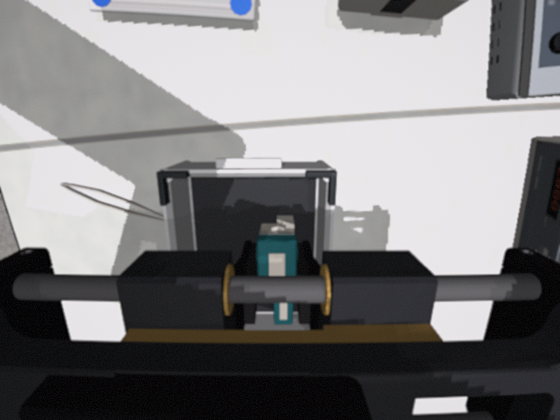

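```bash
python3 -m jog '[[[0,2,35],[0,0,0],1],[[0,2,75],[0,0,0],1],[[0,2,110],[0,0,0],1],[[0,2,125],[0,0,0],1],[[0,2,134],[0,0,0],1],[[0,2,136],[0,0,0],1],[[0,2,136],[0,0,0],1]]'; python3 -m jog '[[[0,0,0],[0,0,0],0.7],[[0,0,0],[0,0,0],0.65],[[0,0,0],[0,0,0],0.65],[[0,0,0],[0,0,0],0.65],[[0,0,-30],[0,0,0],0.65],[[0,0,-70],[0,0,0],0.6],[[0,0,-110],[0,0,0],0.2],[[80,0,-140],[0,0,0],0.2],[[120,0,-150],[0,0,0],0.2],[[160,0,-150],[0,0,0],0.2],[[160,0,-150],[0,0,0],0.2]]'
python3 -c "
from h import *
im,c=snap('wrist','w6');x=unproj(cam('wrist'),[(160,172),(335,170)],.074);print(bot.read_state()['position'])
t,ct=snap('top','t2',(95,140,455,320),2.2)
for p in [[.431,.338],[.505,.3215]]: print(delta(p+[.15],-15))"
```

```text
time_s: 18.32
position: [0.5424, -0.1445, 0.0234]
tcp_rot: [[0.067, 0.998, -0.0], [0.998, -0.067, 0.0], [0.0, -0.0, -1.0]]
force: [-0.3, -0.3, -1.2]
opening: 0.228
time_s: 19.23
position: [0.5532, 0.0152, 0.1757]
tcp_rot: [[0.07, 0.998, 0.003], [0.998, -0.07, -0.0], [-0.0, 0.003, -1.0]]
force: [0.1, 0.2, 0.3]
opening: 0.692
[0.55310481 0.02279891 0.17657725]
(array([ 310.4, -141.6,   25.9]), np.float64(11.429694876093322))
(array([298.5, -66.8,  26.1]), np.float64(11.429694876093322))
```

View pics/t2.png

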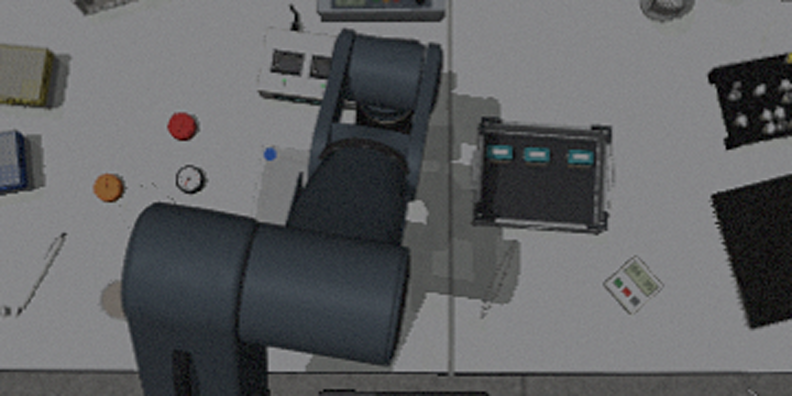

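```bash
python3 -m jog '[[[310,-141,0],[0,0,-54],0.2],[[310,-141,0],[0,0,-54],0.2],[[310,-141,0],[0,0,-54],0.2],[[310,-141,0],[0,0,-54],0.2],[[310,-141,0],[0,0,-54],0.2],[[310,-141,0],[0,0,-54],0.2],[[310,-141,0],[0,0,-54],0.2],[[310,-141,0],[0,0,-54],0.2],[[310,-141,0],[0,0,-54],0.2],[[310,-141,0],[0,0,-54],0.2],[[310,-141,0],[0,0,-54],0.2]]'
python3 -c "
from h import *
im,c=snap('wrist','w7')
print(bot.read_state()['position'],delta([.431,.338,.015],50),delta([.505,.3215,.15],50))
print(proj(c,[[.431,.338,.03],[.505,.3215,.02]]))"
```

```text
time_s: 20.25
position: [0.4336, 0.3323, 0.1739]
tcp_rot: [[-0.767, 0.641, 0.0], [0.641, 0.767, -0.001], [-0.001, -0.0, -1.0]]
force: [-0.4, -0.0, 0.1]
opening: 0.803
[0.43402051 0.33163614 0.1738544 ] (array([  6.5,   3. , 158.8]), np.float64(0.010475059901750683)) (array([-60.9,  37.9,  23.9]), np.float64(0.010475059901750683))
[[279.24646366 192.46605814]
 [309.19197153 247.67911934]]
```

View pics/w7.png

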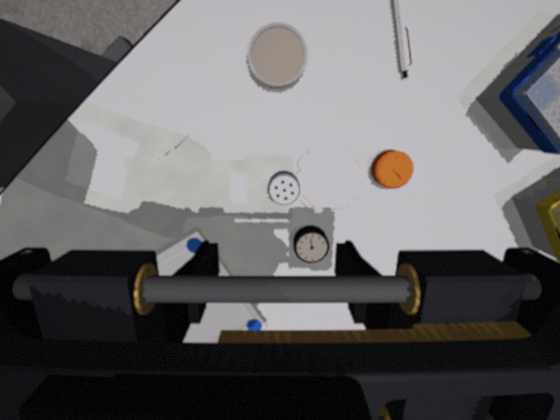

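```bash
python3 -m jog '[[[10,7,40],[0,0,0],0.2],[[10,7,80],[0,0,0],0.2],[[10,7,120],[0,0,0],0.2],[[10,7,150],[0,0,0],0.25],[[10,7,167],[0,0,0],0.3],[[10,7,167],[0,0,0],0.5],[[10,7,167],[0,0,0],1],[[10,7,167],[0,0,0],1],[[10,7,167],[0,0,0],1],[[10,7,167],[0,0,0],1],[[10,7,167],[0,0,0],1],[[10,7,167],[0,0,0],1]]';python3 -m jog '[[[0,0,-1],[0,0,0],1],[[0,0,-40],[0,0,0],1],[[0,0,-100],[0,0,0],1],[[0,0,-145],[0,0,0],1],[[0,0,-145],[0,0,0],1],[[0,0,-145],[0,0,0],1]]'
python3 -c "
from h import *
print(delta([.481,-.156,.16],50))"
```

```text
time_s: 21.3
position: [0.4315, 0.345, 0.0085]
tcp_rot: [[-0.767, 0.641, 0.003], [0.641, 0.767, 0.001], [-0.002, 0.003, -1.0]]
force: [0.2, -1.9, 7.9]
opening: 0.378
time_s: 21.8
position: [0.4332, 0.3468, 0.1574]
tcp_rot: [[-0.767, 0.641, 0.01], [0.641, 0.767, 0.006], [-0.004, 0.011, -1.0]]
force: [1.1, -0.4, -0.3]
opening: 0.385
(array([-359.1, -355.1,   -4.9]), np.float64(0.1143598844722078))
```

```bash
python3 -m jog '[[[-359,-355,-5],[0,0,0],1],[[-359,-355,-5],[0,0,0],1],[[-359,-355,-5],[0,0,0],1],[[-359,-355,-5],[0,0,0],1],[[-359,-355,-5],[0,0,0],1],[[-359,-355,-5],[0,0,0],1],[[-359,-355,-5],[0,0,0],1],[[-359,-355,-5],[0,0,0],1],[[-359,-355,-5],[0,0,0],1],[[-359,-355,-5],[0,0,0],1],[[-359,-355,-5],[0,0,0],1],[[-359,-355,-5],[0,0,0],1]]'
python3 -m jog '[[[-15,-15,0],[0,0,0],1],[[-15,-15,0],[0,0,0],1],[[-15,-15,0],[0,0,0],1],[[-15,-15,0],[0,0,0],1]]'
python3 -c "
from h import *
print(delta([.481,-.156,.012],50))"
```

```text
time_s: 22.8
position: [0.4763, -0.1545, 0.1559]
tcp_rot: [[-0.767, 0.642, -0.002], [0.642, 0.767, 0.001], [0.002, -0.0, -1.0]]
force: [0.3, 0.3, -0.1]
opening: 0.377
time_s: 23.13
position: [0.4779, -0.1727, 0.1558]
tcp_rot: [[-0.767, 0.642, -0.003], [0.642, 0.767, 0.002], [0.004, 0.0, -1.0]]
force: [0.4, 0.6, 0.2]
opening: 0.381
(array([  7.8,  14.8, 143.9]), np.float64(0.07692223862314052))
```

```bash
python3 -m jog '[[[8,15,20],[0,0,0],1],[[8,15,60],[0,0,0],1],[[8,15,100],[0,0,0],1],[[8,15,130],[0,0,0],1],[[8,15,140],[0,0,0],1],[[8,15,142],[0,0,0],1],[[8,15,142],[0,0,0],1]]'; python3 -m jog '[[[0,0,0],[0,0,0],0.55],[[0,0,0],[0,0,0],0.5],[[0,0,0],[0,0,0],0.5],[[0,0,0],[0,0,0],0.5],[[0,0,-30],[0,0,0],0.5],[[0,0,-70],[0,0,0],0.4],[[0,0,-120],[0,0,0],0.2],[[80,80,-140],[0,0,0],0.2],[[160,160,-140],[0,0,0],0.2],[[160,160,-140],[0,0,0],0.2],[[160,160,-140],[0,0,0],0.2],[[160,160,-140],[0,0,0],0.2]]'
python3 -c "
from h import *
print(delta([.505,.322,.16],50))"
```

```text
time_s: 23.72
position: [0.4822, -0.156, 0.0146]
tcp_rot: [[-0.768, 0.64, -0.002], [0.64, 0.768, 0.001], [0.002, -0.0, -1.0]]
force: [0.6, 0.9, -0.5]
opening: 0.384
time_s: 24.72
position: [0.464, 0.0494, 0.1538]
tcp_rot: [[-0.766, 0.643, 0.001], [0.643, 0.766, -0.0], [-0.001, 0.001, -1.0]]
force: [1.3, -0.1, 0.2]
opening: 0.792
(array([143.7, 235.2,  -6.2]), np.float64(0.00486058784859722))
```

```bash
python3 -m jog '[[[144,235,-6],[0,0,0],0.2],[[144,235,-6],[0,0,0],0.2],[[144,235,-6],[0,0,0],0.2],[[144,235,-6],[0,0,0],0.2],[[144,235,-6],[0,0,0],0.2],[[144,235,-6],[0,0,0],0.2],[[144,235,-6],[0,0,0],0.2],[[144,235,-6],[0,0,0],0.2],[[144,235,-6],[0,0,0],0.2],[[144,235,-6],[0,0,0],0.2]]'
python3 -c "
from h import *
im,c=snap('wrist','w8')
print(bot.read_state()['position'],delta([.505,.3215,.005],50))
print(proj(c,[[.505,.3215,.02]]))"
```

```text
time_s: 25.55
position: [0.504, 0.3198, 0.1588]
tcp_rot: [[-0.767, 0.642, -0.001], [0.642, 0.767, -0.001], [0.0, -0.001, -1.0]]
force: [0.5, -0.3, 0.3]
opening: 0.8
[0.50415515 0.31925406 0.15875313] (array([  0.8,   2.5, 153.7]), np.float64(0.029464331402976995))
[[278.73028603 198.65724276]]
```

View pics/w8.png

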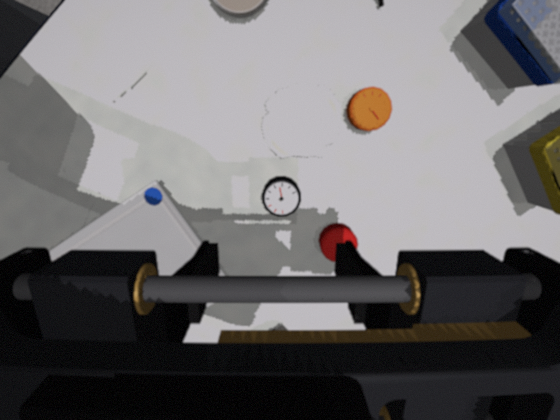

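```bash
python3 -m jog '[[[3,4,40],[0,0,0],0.2],[[3,4,80],[0,0,0],0.2],[[3,4,120],[0,0,0],0.2],[[3,4,145],[0,0,0],0.25],[[3,4,155],[0,0,0],0.3],[[3,4,155],[0,0,0],0.5],[[3,4,155],[0,0,0],1],[[3,4,155],[0,0,0],1],[[3,4,155],[0,0,0],1],[[3,4,155],[0,0,0],1],[[3,4,155],[0,0,0],1]]';python3 -m jog '[[[0,0,-1],[0,0,0],1],[[0,0,-40],[0,0,0],1],[[0,0,-100],[0,0,0],1],[[0,0,-145],[0,0,0],1],[[0,0,-145],[0,0,0],1],[[0,0,-145],[0,0,0],1]]'
python3 -c "
from h import *
print(delta([.477,-.236,.16],50))"
```

```text
time_s: 26.52
position: [0.5059, 0.3254, 0.005]
tcp_rot: [[-0.767, 0.642, 0.002], [0.642, 0.767, 0.0], [-0.001, 0.001, -1.0]]
force: [0.6, -2.6, 4.1]
opening: 0.473
time_s: 27.02
position: [0.5084, 0.3275, 0.1548]
tcp_rot: [[-0.767, 0.641, 0.011], [0.641, 0.767, 0.005], [-0.005, 0.011, -1.0]]
force: [0.5, 0.6, -0.0]
opening: 0.471
(array([-337.4, -452.4,   -8.3]), np.float64(0.10157836119068975))
```

```bash
python3 -m jog '[[[-290,-390,-8],[0,0,0],1],[[-290,-390,-8],[0,0,0],1],[[-290,-390,-8],[0,0,0],1],[[-290,-390,-8],[0,0,0],1],[[-290,-390,-8],[0,0,0],1],[[-290,-390,-8],[0,0,0],1],[[-290,-390,-8],[0,0,0],1],[[-290,-390,-8],[0,0,0],1],[[-290,-390,-8],[0,0,0],1],[[-290,-390,-8],[0,0,0],1],[[-290,-390,-8],[0,0,0],1],[[-290,-390,-8],[0,0,0],1]]'
python3 -c "
from h import *
print(delta([.477,-.236,.012],50))"
```

```text
time_s: 28.02
position: [0.4765, -0.1629, 0.156]
tcp_rot: [[-0.766, 0.643, -0.0], [0.643, 0.766, -0.0], [0.0, -0.0, -1.0]]
force: [0.1, -0.7, 0.1]
opening: 0.474
(array([-47.4, -55.6, 144. ]), np.float64(-0.04027620307010693))
```

```bash
python3 -m jog '[[[-47,-55,0],[0,0,0],1],[[-47,-55,0],[0,0,0],1],[[-47,-55,20],[0,0,0],1],[[-47,-55,60],[0,0,0],1],[[-47,-55,100],[0,0,0],1],[[-47,-55,130],[0,0,0],1],[[-47,-55,143],[0,0,0],1],[[-47,-55,145],[0,0,0],1],[[-47,-55,145],[0,0,0],1]]'; python3 -m jog '[[[0,0,0],[0,0,0],0.45],[[0,0,0],[0,0,0],0.4],[[0,0,0],[0,0,0],0.4],[[0,0,0],[0,0,0],0.4],[[0,0,-30],[0,0,0],0.4],[[0,0,-70],[0,0,0],0.4],[[0,0,-120],[0,0,0],0.4],[[80,80,-140],[0,0,49],0.5],[[160,160,-140],[0,0,49],0.5],[[160,160,-140],[0,0,49],0.5],[[160,160,-140],[0,0,49],0.5],[[160,160,-140],[0,0,49],0.5]]'
python3 -c "
from h import *
print(delta([.469,.13,.16],-8.5),bot.read_state()['joint_positions'])"
```

```text
time_s: 28.77
position: [0.4765, -0.2308, 0.0097]
tcp_rot: [[-0.767, 0.642, -0.004], [0.642, 0.767, 0.003], [0.005, 0.0, -1.0]]
force: [0.7, -0.1, -1.0]
opening: 0.473
time_s: 29.77
position: [0.4607, -0.0386, 0.1495]
tcp_rot: [[-0.281, 0.96, 0.001], [0.96, 0.281, -0.0], [-0.001, 0.001, -1.0]]
force: [0.0, 0.8, 0.2]
opening: 0.506
(array([159.5,  55.3, -10.6]), np.float64(24.818277727806162)) [-1.86830148e+01  2.46374229e+01  1.09241035e+02  1.20007929e-02
  4.60380319e+01 -3.50095908e+01]
```

```bash
python3 -m jog '[[[100,35,-10],[0,0,25],0.5],[[100,35,-10],[0,0,25],0.5],[[100,35,-10],[0,0,25],0.5],[[100,35,-10],[0,0,25],0.5],[[100,35,-10],[0,0,25],0.5],[[100,35,-10],[0,0,25],0.5]]'
python3 -c "
from h import *
im,c=snap('wrist','w9')
t,ct=snap('top','t3')
print(bot.read_state()['position'],delta([.468,.1275,.029],-8.5))
a=np.radians(-8.5);R=np.array([[np.cos(a),-np.sin(a)],[np.sin(a),np.cos(a)]])
print(proj(c,[[.468,.1275,.047]]+[list(np.array([.468,.1275])+R@np.array(p))+[.019] for p in [(-.064,.084),(-.064,-.084),(.064,.084),(.064,-.084)]]))"
```

```text
time_s: 30.27
position: [0.466, 0.0659, 0.1589]
tcp_rot: [[0.14, 0.99, 0.001], [0.99, -0.14, -0.0], [-0.0, 0.001, -1.0]]
force: [0.0, 0.4, -0.1]
opening: 0.5
[0.46611788 0.06491164 0.15863153] (array([ 62.2,  -7.2, 129.6]), np.float64(0.2520429911794366))
[[267.5852786  141.07568015]
 [199.61354563  47.14960027]
 [208.73787408 219.46678007]
 [337.48195266  48.15344979]
 [328.02583427 220.36666075]]
```

View pics/w9.png

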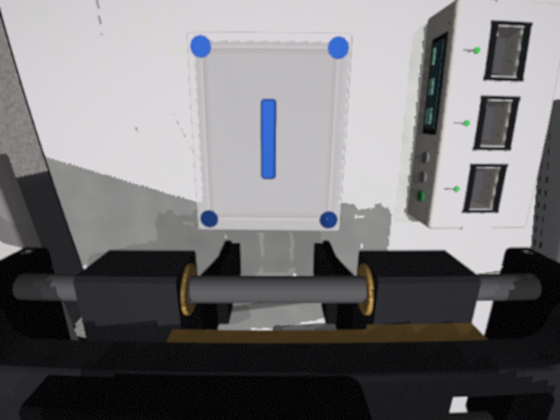

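```bash
python3 -m jog '[[[62,-7,40],[0,0,0],0.5],[[62,-7,80],[0,0,0],0.5],[[62,-7,110],[0,0,0],0.5],[[62,-7,128],[0,0,0],0.5],[[62,-7,133],[0,0,0],0.6],[[62,-7,133],[0,0,0],1],[[62,-7,133],[0,0,0],1],[[62,-7,133],[0,0,0],1],[[62,-7,133],[0,0,0],1],[[62,-7,133],[0,0,0],1],[[62,-7,133],[0,0,0],1]]';python3 -m jog '[[[0,0,0],[0,0,0],1],[[0,0,0],[0,0,0],1]]';python3 -m jog '[[[0,0,-10],[0,0,0],1],[[0,0,-40],[0,0,0],1],[[0,0,-80],[0,0,0],1],[[0,0,-120],[0,0,0],1],[[0,0,-135],[0,0,0],1],[[0,0,-135],[0,0,0],1],[[0,0,-135],[0,0,0],1]]'
python3 -c "
from h import *
print(delta([.506,-.203,.16],-3.9))"
```

```text
time_s: 31.28
position: [0.4683, 0.1276, 0.0271]
tcp_rot: [[0.145, 0.989, 0.001], [0.989, -0.145, -0.0], [-0.0, 0.001, -1.0]]
force: [-2.1, -2.1, 6.2]
opening: 0.152
time_s: 31.45
position: [0.4683, 0.1277, 0.0271]
tcp_rot: [[0.145, 0.989, 0.001], [0.989, -0.145, -0.0], [-0.0, 0.002, -1.0]]
force: [-2.0, -1.8, 7.0]
opening: 0.159
time_s: 32.03
position: [0.4684, 0.128, 0.1617]
tcp_rot: [[0.145, 0.989, 0.003], [0.989, -0.145, 0.0], [0.001, 0.003, -1.0]]
force: [-0.7, 0.6, -3.5]
opening: 0.159
(array([-322.1,   85.1,    1.7]), np.float64(-4.414930849804108))
```

```bash
python3 - <<'E'
from h import *
c=cam("top")
def R(a):a=np.radians(a);return np.array([[np.cos(a),-np.sin(a)],[np.sin(a),np.cos(a)]])
for f in ["top0","t1_raw","t2_raw","t3_raw"]:
    g=cv2.imread(f"pics/{f}.png",0).astype(float); e=cv2.magnitude(cv2.Sobel(g,6,1,0),cv2.Sobel(g,6,0,1)).astype(np.float32)
    from scipy.optimize import minimize
    t=np.linspace(-1,1,60)
    def rect(hx,hy,z): return [(x,y,z) for s in t for x,y in((hx*s,hy),(hx*s,-hy),(hx,hy*s),(-hx,hy*s))]
    M=np.array(rect(.077,.097,.066)+rect(.070,.090,.005)+rect(.077,.097,.0))
    # outer rim, floor outline
    M=M[:480]
    e=cv2.GaussianBlur(e,(0,0),1.2)
    def cost(p):
        P=np.c_[p[:2]/1000+M[:,:2]@R(p[2]).T,M[:,2]]; q=proj(c,P).astype(np.float32)
        return -cv2.remap(e,q[:,0:1],q[:,1:2],1).mean()
    best=min((minimize(cost,[x,y,-3.9],method="Nelder-Mead",options=dict(initial_simplex=[[x,y,-3.9],[x+4,y,-3.9],[x,y+4,-3.9],[x,y,-1.9]])) for x in(500,506,512) for y in(-208,-203,-198)),key=lambda r:r.fun)
    print(f,best.x,best.fun)
c=(cam("wrist")[0],cam("wrist")[1],None)
E
```

```text
top0 [ 503.46361558 -207.26201883   -4.35540206] -148.41787719726562
t1_raw [ 503.7246123  -207.66288767   -4.34370709] -155.86483764648438
t2_raw [ 503.91414042 -206.86460615   -4.52656508] -136.78465270996094
t3_raw [ 503.37426541 -208.07984779   -3.86427117] -151.42698669433594
```

```bash
python3 - <<'E'
from h import *
c=cam("top")
im=np.mean([cv2.imread(f"pics/{f}.png").astype(float) for f in("top0",)],0)
m=((im[...,0]-im[...,2]>40)).astype(np.uint8);m[:, :200]=0;m[:200]=0;m[265:]=0;m[:,280:]=0
n,_,st,ce=cv2.connectedComponentsWithStats(m)
for s,q in zip(st[1:],ce[1:]):
    if s[4]>4: print(s[4],q,unproj(c,q,.047 if s[4]>40 else .019))
for p in([.5036,-.2073,.11],): print(delta(p,-4.3),delta(p[:2]+[.16],-4.3),bot.read_state()['position'])
E
```

```text
25 [217.24 209.68] [[0.54406513 0.20076219 0.019     ]]
25 [267.12 217.28] [[0.51882254 0.03471819 0.019     ]]
87 [238.48275862 231.4137931 ] [[0.46752516 0.12689408 0.047     ]]
26 [210.84615385 247.42307692] [[0.41797502 0.21925692 0.019     ]]
25 [261.04 255.4 ] [[0.39224953 0.05397623 0.019     ]]
(array([-326.8,   83.2,   51.7]), np.float64(-4.014930849804102)) (array([-326.7,   83.3,    1.7]), np.float64(-4.014930849804102)) [0.46841573 0.12804178 0.1616752 ]
```

```bash
python3 -m jog '[[[-327,83,0],[0,0,-4],1],[[-327,83,0],[0,0,-4],1],[[-327,83,0],[0,0,-4],1],[[-327,83,0],[0,0,-4],1],[[-327,83,0],[0,0,-4],1],[[-327,83,0],[0,0,-4],1],[[-327,83,0],[0,0,-4],1],[[-327,83,0],[0,0,-4],1],[[-327,83,0],[0,0,-4],1],[[-327,83,0],[0,0,-4],1],[[-327,83,0],[0,0,-4],1],[[-327,83,0],[0,0,-4],1]]'
python3 -m jog '[[[0,0,10],[0,0,0],1],[[0,0,20],[0,0,0],1],[[0,0,30],[0,0,0],1],[[0,0,30],[0,0,0],1],[[0,0,30],[0,0,0],1],[[0,0,30],[0,0,0],1]]'
python3 -c "
from h import *
print(delta([.5036,-.2075,.087],-4.3))
im,c=snap('top','t4',(270,160,420,280),5)"
```

```text
time_s: 33.03
position: [0.5013, -0.2055, 0.1589]
tcp_rot: [[0.075, 0.997, -0.004], [0.997, -0.075, 0.003], [0.003, -0.004, -1.0]]
force: [0.1, 0.3, -2.9]
opening: 0.157
time_s: 33.53
position: [0.503, -0.2073, 0.1303]
tcp_rot: [[0.075, 0.997, -0.0], [0.997, -0.075, 0.0], [0.0, -0.0, -1.0]]
force: [-0.4, -1.3, -2.2]
opening: 0.156
(array([-0.1,  0.6, 43.3]), np.float64(0.001747518092855671))
```

View pics/t4.png

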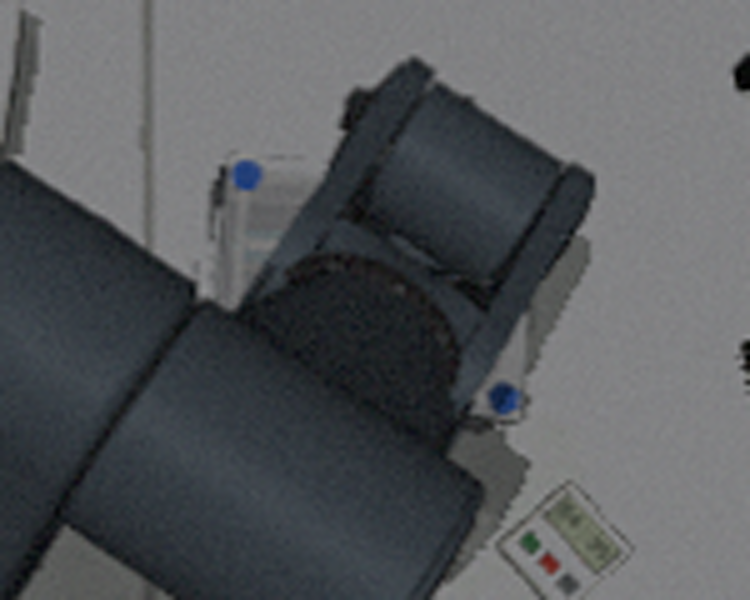

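```bash
python3 - <<'E'
from h import *
c=cam("top")
x=unproj(c,[(270+246/5-.4,160+174/5-.4),(270+503/5-.4,160+397/5-.4)],.122);print(x,x.mean(0),np.linalg.norm(x[0]-x[1]));d=x[0]-x[1]
print(np.degrees(np.arctan2(d[1],d[0])-np.arctan2(.168,.128)))
E
```

```text
[[ 0.57492332 -0.12883902  0.122     ]
 [ 0.43452729 -0.28654218  0.122     ]] [ 0.5047253 -0.2076906  0.122    ] 0.21114291537632468
-4.373288767670459
```

```bash
python3 -m jog '[[[0,-0.5,15],[0,0,0],1],[[0,-0.5,28],[0,0,0],1],[[0,-0.5,33],[0,0,0],1],[[0,-0.5,37],[0,0,0],1],[[0,-0.5,40],[0,0,0],1],[[0,-0.5,42],[0,0,0],1],[[0,-0.5,43],[0,0,0],1],[[0,-0.5,44],[0,0,0],1],[[0,-0.5,44],[0,0,0],1]]'
```

```text
time_s: 34.33
position: [0.5055, -0.2082, 0.091]
tcp_rot: [[0.076, 0.997, 0.007], [0.997, -0.076, -0.003], [-0.002, 0.007, -1.0]]
force: [0.0, 5.2, 20.2]
opening: 0.165
```

```bash
python3 -m jog '[[[0,0,-6],[0,0,0],1],[[2,0,-6],[0,0,0],1],[[2,0,-3],[0,0,0],1],[[2,0,-1],[0,0,0],1],[[2,0,0],[0,0,0],1],[[2,0,0],[0,0,0],1]]'
```

```text
time_s: 34.83
position: [0.503, -0.206, 0.0893]
tcp_rot: [[0.075, 0.997, 0.002], [0.997, -0.075, -0.001], [-0.001, 0.002, -1.0]]
force: [-3.4, 2.1, 23.5]
opening: 0.157
```

```bash
python3 -m jog '[[[0,0,-2],[0,0,0],1],[[0,0,-2],[0,0,0],0.8],[[0,0,-2],[0,0,0],0.7],[[0,0,-2],[0,0,0],0.7],[[0,0,-2],[0,0,0],0.6],[[0,0,-40],[0,0,0],0.6],[[0,0,-80],[0,0,0],0.6],[[80,0,-80],[0,0,0],0.8],[[160,20,-80],[0,0,0],1],[[240,20,-80],[0,0,0],1],[[240,20,-80],[0,0,0],1],[[240,20,-80],[0,0,0],1]]'
python3 - <<'E'
from h import *
im,c=snap('top','t5',(270,160,420,280),5)
snap('side','s5',(240,150,360,230),5)
m=((im[...,0].astype(int)-im[...,2]>35)).astype(np.uint8);m[:, :285]=0;m[:180]=0;m[260:]=0;m[:,400:]=0
n,_,st,ce=cv2.connectedComponentsWithStats(m)
for s,q in zip(st[1:],ce[1:]):
    if s[4]>4: print(s[4],q,unproj(c,q,.107 if s[4]>40 else .079))
E
```

```text
time_s: 35.83
position: [0.5352, 0.0016, 0.1662]
tcp_rot: [[0.076, 0.997, -0.001], [0.997, -0.076, 0.0], [0.0, -0.001, -1.0]]
force: [-0.5, 0.5, 0.3]
opening: 0.105
21 [317.38095238 197.47619048] [[ 0.5738613  -0.12771508  0.079     ]]
29 [369.4137931  201.72413793] [[ 0.56040277 -0.29505525  0.079     ]]
101 [342.93069307 217.55445545] [[ 0.50403268 -0.20512697  0.107     ]]
19 [314.63157895 236.78947368] [[ 0.44651969 -0.11766437  0.079     ]]
29 [367.5862069  241.06896552] [[ 0.43313317 -0.2858816   0.079     ]]
```

View pics/s5.png

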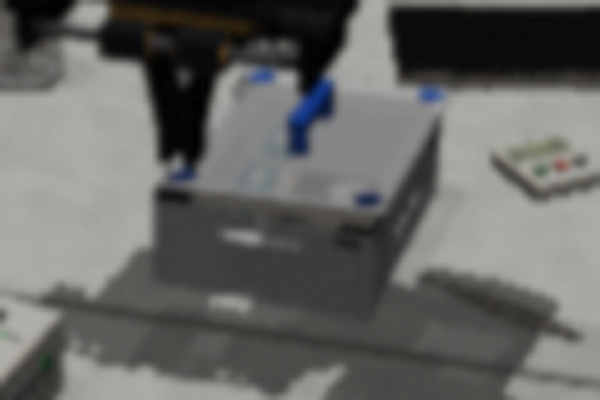

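```bash
python3 -c "
from h import *
for p in [(.5739,-.1277),(.4465,-.1177),(.4331,-.2859),(.5604,-.2951)]: print(delta(list(p)+[.067])[0])"
```

```text
[-130.6   48.1   98.7]
[-129.3  -79.6   98.8]
[-298.   -81.5   98.5]
[-298.5   46.1   98.3]
```

```bash
python3 -m jog '[[[-130,47,20],[0,0,0],1],[[-130,47,40],[0,0,0],1],[[-130,47,60],[0,0,0],1],[[-130,47,70],[0,0,0],1],[[-130,47,82],[0,0,0],1],[[-130,47,90],[0,0,0],1],[[-130,47,95],[0,0,0],1],[[-130,47,99],[0,0,0],1],[[-130,47,101],[0,0,0],1],[[-130,47,101],[0,0,0],1]]'
python3 -m jog '[[[0,0,-40],[0,0,0],1],[[0,-64,-40],[0,0,0],1],[[0,-127,-40],[0,0,0],1],[[0,-127,-35],[0,0,0],1],[[0,-127,-22],[0,0,0],1],[[0,-127,-14],[0,0,0],1],[[0,-127,-8],[0,0,0],1],[[0,-127,-3],[0,0,0],1],[[0,-127,0],[0,0,0],1],[[0,-127,0],[0,0,0],1]]'
```

```text
time_s: 36.77
position: [0.5732, -0.1372, 0.0727]
tcp_rot: [[0.072, 0.997, 0.003], [0.997, -0.072, -0.008], [-0.008, 0.004, -1.0]]
force: [-11.4, -7.0, 40.5]
opening: 0.008
time_s: 37.6
position: [0.4462, -0.1237, 0.0711]
tcp_rot: [[0.073, 0.997, 0.001], [0.997, -0.073, -0.002], [-0.002, 0.001, -1.0]]
force: [-13.3, 2.7, 61.8]
opening: 0.003
```

```bash
python3 -m jog '[[[0,0,-40],[0,0,0],1],[[-60,0,-40],[0,0,0],1],[[-161,-1,-40],[0,0,0],1],[[-161,-1,-40],[0,0,0],1],[[-161,-1,-40],[0,0,0],1],[[-161,-1,-30],[0,0,0],1],[[-161,-1,-14],[0,0,0],1],[[-161,-1,-8],[0,0,0],1],[[-161,-1,-4],[0,0,0],1],[[-161,-1,-2],[0,0,0],1],[[-161,-1,-2],[0,0,0],1]]'
python3 -m jog '[[[0,0,-40],[0,0,0],1],[[0,64,-40],[0,0,0],1],[[0,127,-40],[0,0,0],1],[[0,127,-35],[0,0,0],1],[[0,127,-22],[0,0,0],1],[[0,127,-14],[0,0,0],1],[[0,127,-8],[0,0,0],1],[[0,127,-3],[0,0,0],1],[[0,127,0],[0,0,0],1],[[0,127,0],[0,0,0],1]]'
```

```text
time_s: 38.52
position: [0.4333, -0.2851, 0.0714]
tcp_rot: [[0.073, 0.997, 0.001], [0.997, -0.073, -0.003], [-0.003, 0.001, -1.0]]
force: [-8.5, 0.4, 31.3]
opening: 0.005
time_s: 39.35
position: [0.5589, -0.2921, 0.0713]
tcp_rot: [[0.076, 0.997, 0.001], [0.997, -0.076, 0.002], [0.002, 0.001, -1.0]]
force: [-2.1, 6.6, 21.0]
opening: 0.004
```

```bash
python3 -m jog '[[[0,0,-40],[0,0,0],1],[[60,0,-40],[0,0,0],1],[[166,0,-40],[0,0,0],1],[[166,0,-40],[0,0,0],1],[[166,0,-40],[0,0,0],1],[[166,0,-30],[0,0,0],1],[[166,0,-14],[0,0,0],1],[[166,0,-8],[0,0,0],1],[[166,0,-4],[0,0,0],1],[[166,0,-1],[0,0,0],1],[[166,0,0],[0,0,0],1],[[166,0,0],[0,0,0],1]]'
python3 -m jog '[[[0,0,-40],[0,0,0],1],[[0,-64,-40],[0,0,0],1],[[0,-127,-40],[0,0,0],1],[[0,-127,-35],[0,0,0],1],[[0,-127,-22],[0,0,0],1],[[0,-127,-14],[0,0,0],1],[[0,-127,-8],[0,0,0],1],[[0,-127,-3],[0,0,0],1],[[0,-127,-1],[0,0,0],1],[[0,-127,-1],[0,0,0],1]]'
python3 -m jog '[[[0,0,-40],[0,0,0],1],[[-60,0,-40],[0,0,0],1],[[-167,0,-40],[0,0,0],1],[[-167,0,-40],[0,0,0],1],[[-167,0,-40],[0,0,0],1],[[-167,0,-30],[0,0,0],1],[[-167,0,-14],[0,0,0],1],[[-167,0,-8],[0,0,0],1],[[-167,0,-4],[0,0,0],1],[[-167,0,-1],[0,0,0],1],[[-167,0,-1],[0,0,0],1]]'
python3 -m jog '[[[0,0,-40],[0,0,0],1],[[0,64,-40],[0,0,0],1],[[0,127,-40],[0,0,0],1],[[0,127,-35],[0,0,0],1],[[0,127,-22],[0,0,0],1],[[0,127,-14],[0,0,0],1],[[0,127,-8],[0,0,0],1],[[0,127,-3],[0,0,0],1],[[0,127,0],[0,0,0],1],[[0,127,0],[0,0,0],1]]'
```

```text
time_s: 40.35
position: [0.5695, -0.1277, 0.0712]
tcp_rot: [[0.077, 0.997, -0.004], [0.997, -0.077, 0.003], [0.002, -0.004, -1.0]]
force: [-7.3, 5.4, 26.7]
opening: 0.004
time_s: 41.18
position: [0.4467, -0.1201, 0.0712]
tcp_rot: [[0.074, 0.997, 0.002], [0.997, -0.074, -0.002], [-0.002, 0.002, -1.0]]
force: [-7.4, -1.1, 31.8]
opening: 0.004
time_s: 42.1
position: [0.4329, -0.2853, 0.0713]
tcp_rot: [[0.073, 0.997, -0.0], [0.997, -0.073, -0.001], [-0.001, -0.0, -1.0]]
force: [-5.0, 0.1, 13.8]
opening: 0.006
time_s: 42.93
position: [0.5574, -0.2933, 0.0714]
tcp_rot: [[0.076, 0.997, -0.002], [0.997, -0.076, 0.003], [0.003, -0.002, -1.0]]
force: [-2.4, 4.7, 11.7]
opening: 0.007
```

```bash
python3 -m jog '[[[0,0,-40],[0,0,0],1],[[0,0,-120],[0,0,0],1],[[80,0,-160],[0,0,0],1],[[160,20,-160],[0,0,0],1],[[330,20,-160],[0,0,0],1],[[330,20,-160],[0,0,0],1],[[330,20,-160],[0,0,0],1],[[330,20,-160],[0,0,0],1],[[330,20,-160],[0,0,0],1],[[330,20,-160],[0,0,0],1],[[330,20,-160],[0,0,0],1],[[330,20,-160],[0,0,0],1]]'
python3 - <<'E'
from h import *
im,c=snap('top','t6',(95,140,455,320),2.2)
s,cs=snap('side','s6',(240,150,360,230),5)
a=cv2.imread('pics/t6.png');b=cv2.imread('pics/s6.png')[:200];b=cv2.resize(b,(a.shape[1],200));cv2.imwrite('pics/f.png',np.vstack([a,b]))
for i,cc in((im,c),(s,cs)):
    m=((i[...,0].astype(int)-i[...,2]>35)).astype(np.uint8)
    lo=proj(cc,[.5035,-.2066,.08])[0];yy,xx=np.mgrid[:420,:560];m[np.hypot(xx-lo[0],yy-lo[1])>48]=0
    n,_,st,ce=cv2.connectedComponentsWithStats(m)
    for q,e in zip(st[1:],ce[1:]):
        if q[4]>5: print(q[4],e.round(1))
    for z in(.071,.079): print(z,proj(cc,[[.5739,-.1277,z],[.5604,-.2951,z],[.4465,-.1177,z],[.4331,-.2859,z]]).round(1).tolist())
E
```

```text
time_s: 43.93
position: [0.6031, 0.0361, 0.2299]
tcp_rot: [[0.071, 0.997, -0.0], [0.997, -0.071, 0.001], [0.001, -0.0, -1.0]]
force: [0.0, -1.0, 0.5]
opening: 0.008
27 [317.4 196.7]
26 [369.  201.1]
99 [342.8 217.3]
21 [314.2 236. ]
29 [366.7 240.3]
0.071 [[317.2, 198.0], [369.0, 202.2], [314.5, 237.1], [367.2, 241.4]]
0.079 [[317.4, 197.5], [369.4, 201.7], [314.6, 236.8], [367.6, 241.1]]
22 [331. 145.]
10 [291.1 166.9]
62 [300.4 174.6]
12 [324.5 172. ]
10 [275.2 186.7]
0.071 [[275.8, 185.7], [291.6, 165.7], [312.4, 192.2], [324.9, 170.9]]
0.079 [[275.8, 183.6], [291.6, 163.7], [312.5, 190.0], [325.1, 168.9]]
```

View pics/f.png

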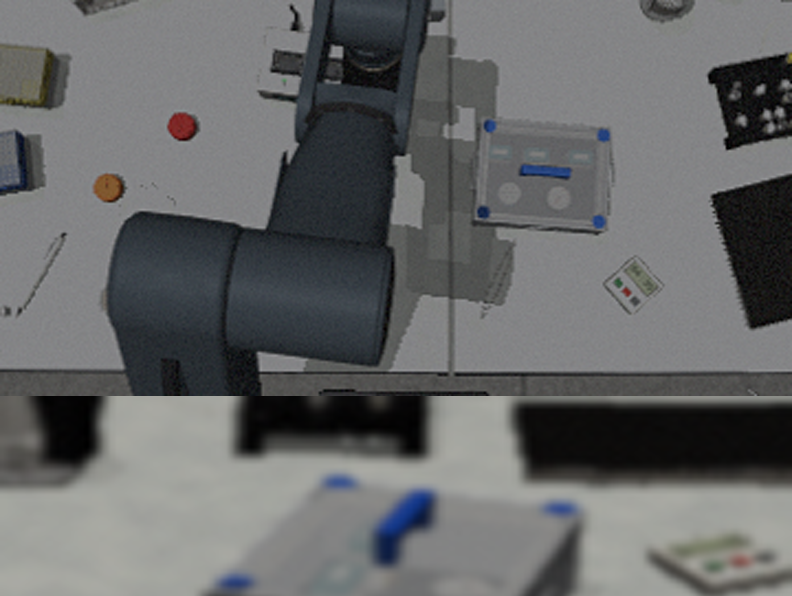

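```bash
python3 -c "
from rig import bot
print(bot.hand_in())"
```

```text
the job is handed in; nothing more can be done
None
```

All three cartridges were released and drawn out, and they are standing upright in the dry box with the hygrometer and the canister. Only one canister was visible in any view of the bench. The lid is on and pressed home at all four corners. The run took about 44 s of simulated time.

**Last checks:**
- In the second press round every corner read 71.2 to 71.4 mm under load, against 71 mm for a lid flat on the rim.
- The final side picture also fits 71 mm better than 79 mm at the three visible press spots. The one at the front corner (+y, towards the robot) was not picked up there.
- The final top view shows all five items through the clear lid, the reader bays I could see empty, and the red and orange look-alikes and the timer in place.
- The arm hid the Petri dish in that view. I did not touch it.

**What disagreed or went less smoothly:**
- One early wrist-camera estimate of the box was about 7 mm off the top-camera one. I used a top-camera edge fit, and the lid then centred to within about 1 mm.
- The lid caught briefly on its way into the box (about 20 N) and went in after a 2 mm shift.
- The first press round peaked at about 62 N at the wrist through the fingertips, under the 120 N limit. I pressed more lightly after that.
- While checking whether cartridge 1 had released, I pushed it part-way down again. It did not relock and came out freely.

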